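# Refit the hooked cover of a microplate incubator

### The job

The plate is in the incubator, so put its loose cover back on: hold the cover tilted with its front edge (the one with the thumb bar) up, hook its rear edge under the fixed lip at the back of the chamber, then lower the front and press it down until it lies flat and both spring catches have snapped over its front edge. Do not force the cover or let it fall or slam shut, and leave the things standing about on the bench where they are.

Things in the scene. Friction and masses are not known exactly. Their poses are not given: they have to be found in the camera images.
- cover: Loose grey plastic cover, about 0.32 kg, lying flat on the bench, handle up, beside the incubator: a flat panel 116 (x) x 160 (y) x 5 mm. Origin at the centre of its underside; x to its rear edge, y to its left edge, z up out of its top. A raised inset, top 8 mm above the underside, covers x -28..40, y -66..66 mm. Front and rear are told apart by the thumb bar at the front.
- handle (a point): Centre of the cover's black bar handle, 35 mm above the underside, 6 mm behind the cover's origin (+x); axes as the cover. The bar runs along y, 84 mm long, 14 mm thick in x, and lies 26 to 44 mm above the underside; below it is open space, down to the inset, between two feet at y = +-36 mm.
- thumb_bar (a point): Top centre of the thumb bar, a low ridge near the cover's front edge at which to press: x -50..-36, y -30..30 mm on the cover, top 11 mm above the underside. Axes as the cover.
- cover_rear (a point): Middle of the cover's rear lower edge, 58 mm from its origin along +x. Axes as the cover.
- cover_front (a point): Middle of the cover's front lower edge, 58 mm from its origin along -x. Axes as the cover.
- seat (a point): Where the fitted cover's origin belongs: centre of the chamber of the fixed white incubator, at the ledge that carries the cover, 90 mm above the bench. x to the back of the incubator (lip), y to its left, z up. Its body spans x -125..110, y -140..140 mm from here. A 96-well plate lies in a pocket x +-44.5, y +-65.5, its top 3 mm below the ledge. Shoulders 8 mm high stand from y = +-82.5 outwards.
- machine: The fixed white incubator itself, 235 (x) x 280 (y) mm, 146 mm high at the sloped front console with screen and keys, 105 mm at the back. Origin on the bench, straight below the seat (90 mm); axes as the seat. A light hand, under 25 N, is enough everywhere; pushing the cover against it with over 45 N is forcing it.
- lip (a point): Middle of the front lower edge of the fixed 5 mm aluminium lip at the back of the chamber: 45.5 mm behind the seat, 10 mm above the ledge. The slot under it is 14.5 mm deep, up to a stop 60 mm behind the seat, and 165 mm wide between cheeks. The housing behind it is as high as the lip's top, 15 mm above the ledge. Axes as the seat. The fitted cover has 3.5 mm play in x, 2.5 mm to either side.
- console (a point): Middle of the line of the front console's top inner edge, axes as the seat: 59.5 mm in front of the seat, 56 mm above the ledge. Its upright inner face bounds the chamber, so the 116 mm cover cannot be slid or dropped in flat: its rear edge gets under the lip only with the cover tilted about 28 to 38 degrees, and goes fully home as the front is lowered. In its middle a finger recess, 84 mm wide and 30 mm deep, leaves it only 12 mm high.
- catch_left (a joint): Spring catch in the console's inner face, 22 mm wide, 55 mm left (+y) of the middle. 0 = out, 0.0085 m = pushed fully back to -x. Out, its nose reaches 6.5 mm into the chamber, flat underside 6.5 mm above the ledge, upper face sloped 65 degrees: the cover's front edge first rests on both noses, 10 to 22 mm up. About 6 to 18 N on the thumb bar forces both back; then they snap out over it.
- catch_right (a joint): The like catch, 55 mm right (-y) of the middle; 0 = out. Each spring pushes with 3 N, rising 0.3 N per mm.
- plate: Bystander: clear 96-well plate, 86 x 128 x 14 mm, on the bench. Origin at the centre of its underside.
- trough: Bystander: white reagent trough, 60 x 140 x 30 mm, on the bench. Origin at the centre of its underside.
- tips: Bystander: box of pipette tips, 82 x 120 x 53 mm, on the bench. Origin at the centre of its underside.
- pipette: Bystander: white and grey 8-channel pipette lying on the bench, about 260 mm long, 72 mm wide, 26 mm high. Origin on its underside near the middle.
There are look-alikes about, which are no part of the job. What is shaped like the cover but orange is not meant.

How it is judged:
On the way:
1. the cover's rear edge is under the lip while its front is still well raised (x of cover_rear in the frame of seat above 0.0475 m and z of cover_rear in the frame of seat between -0.004 and 0.0075 m and y of cover_rear in the frame of seat between -0.006 and 0.006 m and angle between cover's own z axis and vertical above 0.28 rad), for 0.1 s.
At the end, for the whole second after the job is handed in: The cover lies flat on the ledge of the incubator (both its front and rear edges within 3 mm of it, tilt under 0.03 rad, within 5 mm sideways), its rear edge at least 8 mm under the lip, both catches sprung back to within 1.5 mm of fully out over its front edge; the cover is released and at rest (x of cover_rear in the frame of seat above 0.054 m and z of each of cover_rear, cover_front in the frame of seat below 0.003 m and z of cover_front in the frame of seat above -0.003 m and y of cover in the frame of seat between -0.005 and 0.005 m and angle between the z axis of cover and the z axis of seat, either way round below 0.03 rad and value of joint each of catch_left, catch_right below 0.0015 m and linear speed of cover below 0.01 m/s); the robot touches nothing.
It fails at once if the cover was let fall or slammed shut on the incubator (angular speed of cover above 4 rad/s and horizontal distance between cover and seat below 0.06 m).
It fails at once if the cover was forced hard against the incubator (contact force between cover and machine above 45 N).
It fails at once if a thing standing about on the bench was pushed away (distance of any of plate, trough, tips, pipette from where it was at the start of the episode above 0.02 m).
It also fails if it takes over 58 s, if anything falls off the work surface, if the arm or the gripper's body presses on something with over 40 N, if the wrist force passes 120 N, or if a joint passes its speed limit or range.

### The arm

A 6-joint arm with a two-finger parallel gripper is mounted at the origin on the work surface. World frame = base frame: x ahead of the robot, y to its left, z up, the work surface at z = 0. Lengths are in m, angles in rad, forces in N, time in s.
With the tool pointing down it reaches from about 0.225 to 0.875 m from the base axis. Payload 3.4 kg.
Tool frame: the origin (TCP) lies at the very end of the fingers, on their centre line; the grasp point (between the pads) lies 19 mm behind it; z points along the fingers, y is the direction in which the jaws open and shut (so a half turn about z gives the same grasp; the last joint's range is limited). The gripper opens to 85 mm and grips with 20 to 120 N. Pads are 22 mm wide; open, the fingers measure 114 mm over their backs; the gripper's body (76 mm by 85 mm) begins 54 mm behind the grasp point. The pads swing forward as they close: fully open they stand 13 mm farther back than shut.
Start: joints at [-1.324, 0.276, 1.505, -0, 1.361, -0.121], TCP at [0.207, -0.537, 0.231] pointing down, gripper open.
Joint ranges: [-2.89, 2.89], [-0.75, 2.08], [0.22, 2.7], [-1.18, 4.32], [0.11, 2.71], [-2.7, 2.7]. Speed limits (rad/s): [2.57, 2.57, 3.14, 3.14, 3.14, 3.14].

### API

Orientations are given as a unit quaternion [w, x, y, z].
In Python, from rig import manip, viewer, job gives the robot as it stands.
- The arm moves only by the shell command python3 -m crank 'ROWS' [OPENING] [FORCE]. ROWS is JSON, a list of rows, each a list of 6 numbers: the shift along the tool's x, y, z in m, then the turn, a rotation vector about the tool's x, y, z in degrees. In form: [[dx, dy, dz, rx, ry, rz], ...]. A call has 1 to 20 rows; each row is the pose to reach, as a shift and turn from the pose measured when the call began, along the tool's axes at that moment; what a row does not reach only later rows make up. A row lasts 1/8 s, in which the tool goes at most 62.5 mm and 10.7 degrees, less where a joint would pass 70% of its speed; a pose out of reach is approached as far as the arm can. A call with a gripper value outside its range is refused whole. OPENING is the opening, from 0 (shut) to 1 (fully open), set as the call begins (- or left out, the last holds). The fingers move at their own pace and stop on an object; FORCE is the grip in N (left out, the last holds). Time passes only in rows, so rows that repeat a pose let the fingers close. It gives the time, the measured TCP pose, the force and the opening at its end, in the units of the state.
- manip.get_state(): the state, without advancing time (a new reading comes with each control period).
- viewer.get_image(name): name is "side" or "top"; returns a dict with "frame" (400x640x3 uint8, blue, green, red), "range_z" (400x640 float32, m along the optical axis (not along the pixel's ray), 0 where there is no reading), "intrinsics" (3x3 intrinsics, pixels), "world_from_camera" (4x4, takes a point from camera to world coordinates). Camera axes: x right, y up, looking along -z (the intrinsics and any distortion apply to the point x, -y, -z); pixel columns grow to the right and rows downward; lengths in m; the calibration is good to about 2 mm. A picture is of the moment at which its call begins.
- job.sign_off(): hands the job in, once; it reports no verdict.
The state is a dict: "clock": time; "qpos": joint angles; "qd": joint speeds; "effort": joint torques, N m; "position": TCP position; "ee_rot": TCP orientation; "contact_force": force on the tool from outside, world axes, zero at the start; "moment": the same for the moment, N m; "width": finger opening in m.
Only numpy, scipy, OpenCV 4.12 (cv2) and the standard library are available. Lean on these libraries where they do the work, as an engineer would, in place of code of your own. Each camera call takes 0.05 s, during which the arm holds its last target. There are 200 camera calls.

## Working session

There is one attempt and no reset: what is moved stays moved. The work goes in short steps, Python scripts to look and compute and a shell command to move; the robot and the scene stay as the last step left them, time stands still between calls to the robot, and variables do not carry over. Pictures are saved under pics/ and viewed, about 8 in all and at most 12, crops included, and the job is handed in when it is done.

```bash
mkdir -p pics; ls; cat > h.py <<'E'
import numpy as np, cv2
from rig import manip, viewer, job
def grab(n,tag):
    d=viewer.get_image(n); cv2.imwrite(f'pics/{tag}_{n}.png',d['frame']); np.savez(f'pics/{tag}_{n}.npz',**d); return d
def pts(d):
    z=d['range_z'];K=d['intrinsics'];v,u=np.mgrid[:z.shape[0],:z.shape[1]]
    P=np.stack([(u-K[0,2])/K[0,0]*z,-(v-K[1,2])/K[1,1]*z,-z],-1)
    T=d['world_from_camera'];W=P@T[:3,:3].T+T[:3,3];W[z==0]=np.nan;return W
def ray(d,u,v,h):
    K=d['intrinsics'];T=d['world_from_camera']
    r=T[:3,:3]@np.array([(u-K[0,2])/K[0,0],-(v-K[1,2])/K[1,1],-1]);o=T[:3,3];return o+r*(h-o[2])/r[2]
E
python3 - <<'E'
from h import *
for n in('top','side'):
    d=grab(n,'a');print(n,d['intrinsics'].round(1).tolist(),d['world_from_camera'].round(3).tolist(),d['frame'].shape)
s=manip.get_state();print(s)
E
python3 -c "
import cv2,numpy as np
a=cv2.imread('pics/a_top.png');b=cv2.imread('pics/a_side.png');cv2.imwrite('pics/ab.png',cv2.resize(np.vstack([a,b]),None,fx=.75,fy=.75))"
```

```text
pics
top [[385.9, 0.0, 317.6], [0.0, 385.9, 206.0], [0.0, 0.0, 1.0]] [[-0.016, 0.99, -0.139, 0.315], [-1.0, -0.016, 0.005, -0.009], [0.002, 0.139, 0.99, 1.418], [0.0, 0.0, 0.0, 1.0]] (400, 640, 3)
side [[498.0, 0.0, 324.9], [0.0, 498.0, 191.1], [0.0, 0.0, 1.0]] [[-0.893, 0.299, -0.338, 0.003], [-0.451, -0.62, 0.643, 0.976], [-0.017, 0.726, 0.688, 1.136], [0.0, 0.0, 0.0, 1.0]] (400, 640, 3)
{'clock': 0.1, 'qpos': array([-1.32399939e+00,  2.76518359e-01,  1.50601900e+00, -3.67288526e-06,
        1.36072450e+00, -1.21009339e-01]), 'qd': array([-0.00077869, -0.0027295 , -0.00453835,  0.00138372, -0.00122536,
        0.00083357]), 'effort': array([ 1.60540436e-03, -4.17698729e+01, -2.46404296e+01, -9.71436930e-05,
        5.82041714e-03,  1.02962268e-06]), 'position': array([ 0.20662126, -0.53607184,  0.2305289 ]), 'ee_rot': array([-8.32841043e-04,  9.83137011e-01,  1.82868590e-01, -5.42490188e-05]), 'contact_force': array([-0.43678351,  0.39772984,  0.018283  ]), 'moment': array([ 0.02343563, -0.01286501, -0.02245758]), 'width': 0.08539001506944768}
```

View pics/ab.png

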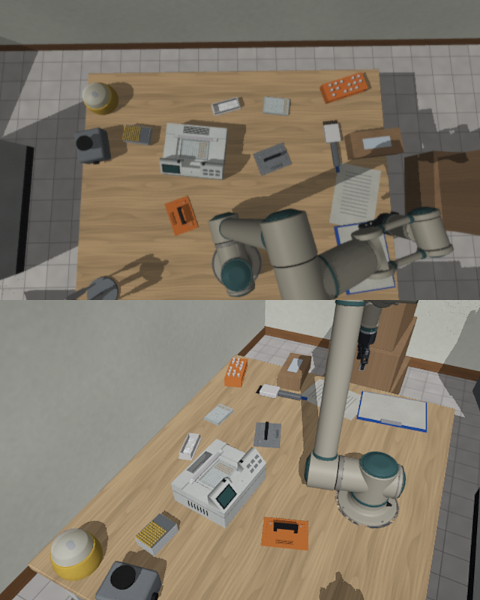

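The picture shows (top, full-res pixels) the incubator at about (258,200), a grey cover at (363,211) and an orange look-alike at (241,287). The grey one fits the description. I'll confirm it in an enlarged crop.

```bash
python3 - <<'E'
from h import *
a=cv2.imread('pics/a_top.png');b=cv2.imread('pics/a_side.png')
A=cv2.resize(a[155:245,205:400],None,fx=4,fy=4,interpolation=cv2.INTER_CUBIC)
B=cv2.resize(b[150:310,215:405],(285,240),interpolation=cv2.INTER_CUBIC)
cv2.imwrite('pics/c1.png',A)
cv2.imwrite('pics/c2.png',cv2.resize(b[145:310,220:390],None,fx=3.6,fy=3.6,interpolation=cv2.INTER_CUBIC))
for n in('top','side'):
    d=dict(np.load(f'pics/a_{n}.npz'));W=pts(d);z=W[...,2]
    print(n,'table z',np.nanmedian(z))
    # cover region
    m=(W[...,0]>.25)&(W[...,0]<.55)&(abs(W[...,1]+.13)<.13)
    for lo,hi in((.002,.015),(.03,.06)):
        q=W[m&(z>lo)&(z<hi)];print(lo,len(q),np.nanmean(q,0).round(4),cv2.minAreaRect((q[:,:2]*1000).astype(np.float32)))
    m=(W[...,0]>.25)&(W[...,0]<.65)&(W[...,1]>-.03)&(W[...,1]<.4)&(z>.085)&(z<.2)
    q=W[m];print('mach',len(q),cv2.minAreaRect((q[:,:2]*1000).astype(np.float32)),np.histogram(q[:,2],bins=np.arange(.08,.2,.005)))
E
```

```text
top table z -0.004251692017204434
0.002 2877 [ 0.4159 -0.1381  0.0056] ((399.9820556640625, -129.99880981445312), (259.91912841796875, 299.7814636230469), 89.99818420410156)
0.03 99 [ 0.496  -0.1776  0.0443] ((496.752197265625, -177.94171142578125), (14.491034507751465, 83.6419906616211), 20.936899185180664)
mach 5325 ((524.5347290039062, 189.0504150390625), (281.3829650878906, 236.44186401367188), 83.6779556274414) (array([   0,  719,  514,  715, 1056, 1006,  237,  132,  127,  121,  122,
        105,  141,  276,   53,    1,    0,    0,    0,    0,    0,    0,
          0]), array([0.08 , 0.085, 0.09 , 0.095, 0.1  , 0.105, 0.11 , 0.115, 0.12 ,
       0.125, 0.13 , 0.135, 0.14 , 0.145, 0.15 , 0.155, 0.16 , 0.165,
       0.17 , 0.175, 0.18 , 0.185, 0.19 , 0.195]))
side table z -0.0006157112296878431
0.002 1458 [ 0.4401 -0.1475  0.0055] ((402.60235595703125, -130.21571350097656), (258.90130615234375, 294.5821838378906), 89.93927001953125)
0.03 86 [ 0.493  -0.1702  0.0423] ((495.37408447265625, -176.36337280273438), (13.93111801147461, 89.05880737304688), 20.473155975341797)
mach 6619 ((522.182861328125, 187.91226196289062), (288.2027587890625, 238.8505096435547), 83.75385284423828) (array([   0,  946,  500, 1080, 1242,  963,  219,  253,  219,  229,  221,
        180,  280,  274,   13,    0,    0,    0,    0,    0,    0,    0,
          0]), array([0.08 , 0.085, 0.09 , 0.095, 0.1  , 0.105, 0.11 , 0.115, 0.12 ,
       0.125, 0.13 , 0.135, 0.14 , 0.145, 0.15 , 0.155, 0.16 , 0.165,
       0.17 , 0.175, 0.18 , 0.185, 0.19 , 0.195]))
```

View pics/c1.png

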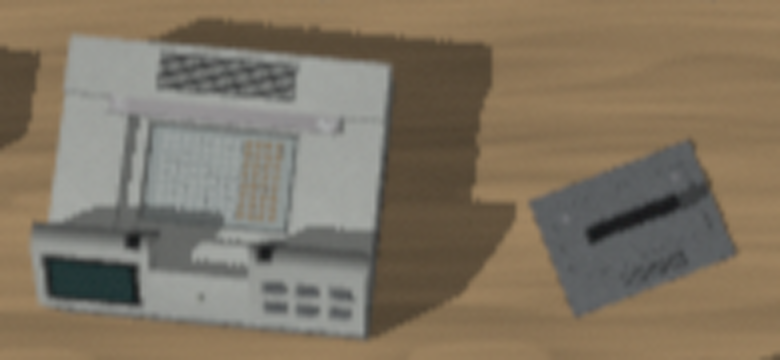

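View pics/c2.png

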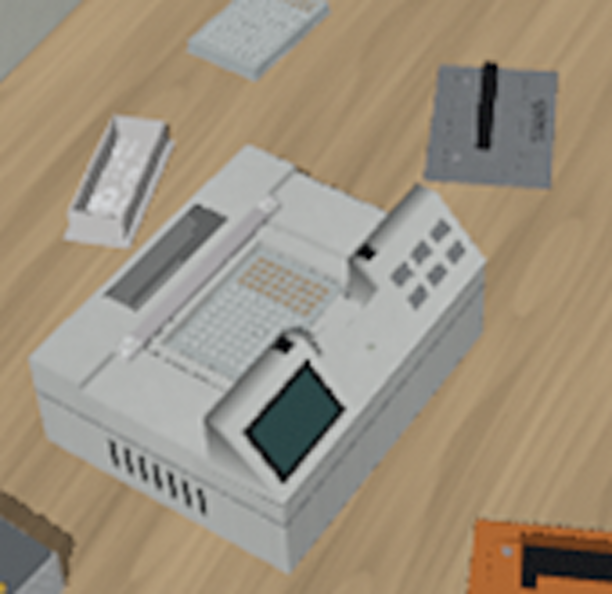

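The crops confirm it. The grey cover at (363,211) has its black bar and hatched thumb bar, with the thumb bar towards the robot, so its rear faces +x. The incubator's console, recess, lip and plate pocket are all clear. Next I refine the machine frame and the cover pose.

```bash
python3 - <<'E'
from h import *
th=np.radians(-6.3);
for n in('top','side'):
    d=dict(np.load(f'pics/a_{n}.npz'));W=pts(d)
    m=(W[...,0]>.33)&(W[...,0]<.7)&(W[...,1]>.0)&(W[...,1]<.38)&(W[...,2]>.05)
    q=W[m];c=np.array([.531,.1877])
    R=np.array([[np.cos(th),-np.sin(th)],[np.sin(th),np.cos(th)]])
    l=(q[:,:2]-c)@R; z=q[:,2]
    t=(z>.085)&(z<.118)
    ys=[];xs=[]
    for x in range(-40,100,10):
        s=t&(abs(l[:,0]*1000-x)<5); ys.append((x,l[s,1].min(),l[s,1].max()))
    ys=np.array(ys)
    pl=np.polyfit(ys[:,0]/1e3,ys[:,1],1);pr=np.polyfit(ys[:,0]/1e3,ys[:,2],1)
    for y in range(-125,126,10):
        s=t&(abs(l[:,1]*1000-y)<5); k=(z>.1405)&(abs(l[:,1]*1000-y)<5)
        xs.append((y,l[s,0].max(),l[k,0].max() if k.any() else np.nan,np.median(z[s&(l[:,0]>.06)])))
    xs=np.array(xs);pb=np.polyfit(xs[:,0]/1e3,xs[:,1],1)
    g=(abs(xs[:,0])>50)&np.isfinite(xs[:,2]);pc=np.polyfit(xs[g,0]/1e3,xs[g,2],1)
    print(n,'right',pl,'left',pr,'back',pb,'cons',pc, 'med y',np.median(ys[:,1:],0),'zback',np.median(xs[:,3]))
    s=(abs(l[:,0])<.03)&(abs(abs(l[:,1])-.105)<.015);print('shoulder z',np.median(z[s]),'plate z',np.median(z[(abs(l[:,0])<.03)&(abs(l[:,1])<.05)]),'cons top z',np.percentile(z,99.5))
    # cover grey panel, handle
    a=np.radians(20.7);Rc=np.array([[np.cos(a),-np.sin(a)],[np.sin(a),np.cos(a)]])
    h=d['frame'].astype(int);m=(W[...,0]>.38)&(W[...,0]<.6)&(W[...,1]>-.3)&(W[...,1]<-.06)&(h.max(2)-h.min(2)<22)&(abs(W[...,2])<.03)&(W[...,2]>-.008)
    q=W[m];r=cv2.minAreaRect((q[:,:2]*1000).astype(np.float32));print('cover',m.sum(),r)
    m=(W[...,0]>.38)&(W[...,0]<.6)&(W[...,1]>-.3)&(W[...,1]<-.06)&(W[...,2]>.03);q=W[m];r=cv2.minAreaRect((q[:,:2]*1000).astype(np.float32));print('handle',m.sum(),r,np.median(q[:,2]))
E
```

```text
top right [ 0.00601553 -0.13937184] left [0.00643841 0.13898968] back [-0.0019496   0.10941022] cons [-0.0008544  -0.06017875] med y [-0.13942106  0.13918753] zback 0.10641593586024806
shoulder z 0.09926486844856264 plate z 0.08800902984514336 cons top z 0.1510183510334769
cover 1231 ((490.1609802246094, -182.21302795410156), (114.61017608642578, 161.2022705078125), 19.96845817565918)
handle 99 ((496.752197265625, -177.94171142578125), (14.491034507751465, 83.6419906616211), 20.936899185180664) 0.044954882630350745
side right [-0.03416897 -0.13757646] left [0.00178522 0.1423435 ] back [0.00372021 0.10882261] cons [ 0.0031009  -0.06045127] med y [-0.13898698  0.14230537] zback 0.10482461733487725
shoulder z 0.09784781198679904 plate z 0.08634115927268637 cons top z 0.1489567512774015
cover 1015 ((486.85870361328125, -168.32366943359375), (117.98676300048828, 204.55320739746094), 19.32241439819336)
handle 86 ((495.37408447265625, -176.36337280273438), (13.93111801147461, 89.05880737304688), 20.473155975341797) 0.042513517085435604
```

Heights agree with the text (98, 87, 105 and 146 mm; bar top at 44 mm). The seat is about (0.530, 0.188) at yaw −6.2°, and the handle about (0.496, −0.177) at yaw 20.6°. Next I work out the approach above the handle.

```bash
cat >> h.py <<'E'
from scipy.spatial.transform import Rotation as Ro
def Rt():
    q=manip.get_state()['ee_rot'];return Ro.from_quat([q[1],q[2],q[3],q[0]])
def tool(yaw,tilt=0):  # yaw of cover x, tilt front up (deg); tool x=cover y, y=cover x, z=-cover z
    C=(Ro.from_euler('z',yaw,degrees=True)*Ro.from_euler('y',tilt,degrees=True)).as_matrix()
    return C,Ro.from_matrix(np.stack([C[:,1],C[:,0],-C[:,2]],1))
def row(p,R):
    s=manip.get_state();R0=Rt()
    r=R0.inv().apply(np.array(p)-s['position']);v=(R0.inv()*R).as_rotvec(degrees=True)
    return np.round(r,4).tolist()+np.round(v,2).tolist()
E
python3 - <<'E'
from h import *
_,R=tool(20.6); print(row([.496,-.177,.13],R)); print(manip.get_state()['clock'])
E
```

```text
[0.3991, -0.2308, 0.101, -0.07, -0.08, -89.53]
0.1
```

```bash
python3 -m crank '[[0.399,-0.231,0.06,0,0,-89.5],[0.399,-0.231,0.06,0,0,-89.5],[0.399,-0.231,0.06,0,0,-89.5],[0.399,-0.231,0.06,0,0,-89.5],[0.399,-0.231,0.06,0,0,-89.5],[0.399,-0.231,0.06,0,0,-89.5],[0.399,-0.231,0.06,0,0,-89.5],[0.399,-0.231,0.1,0,0,-89.5],[0.399,-0.231,0.1,0,0,-89.5],[0.399,-0.231,0.1,0,0,-89.5],[0.399,-0.231,0.1,0,0,-89.5],[0.399,-0.231,0.1,0,0,-89.5]]' 0.7 60
python3 - <<'E'
from h import *
_,R=tool(20.6); print(row([.496,-.177,.018],R)); print(manip.get_state())
d=grab('side','b');t=grab('top','b')
A=cv2.resize(d['frame'][120:250,290:420],(520,520),interpolation=cv2.INTER_CUBIC);cv2.imwrite('pics/b1.png',A)
E
```

```text
clock: 1.6
position: [0.4959, -0.1775, 0.1315]
ee_rot: [-0.0, 0.57, 0.822, 0.001]
contact_force: [0.2, -0.8, -0.5]
width: 0.0597
[0.0004, 0.0001, 0.1135, 0.05, -0.04, -0.11]
{'clock': 1.6, 'qpos': array([-4.76747143e-01,  2.81283952e-01,  1.76281061e+00,  1.34687815e-03,
        1.09743155e+00, -8.35012574e-01]), 'qd': array([-0.00071977,  0.00157497,  0.00044254,  0.00102105,  0.00040012,
       -0.0028849 ]), 'effort': array([ 1.22140450e-01, -3.86150408e+01, -2.13524276e+01,  1.42549752e-02,
        2.05653268e-03,  4.14762719e-03]), 'position': array([ 0.49592852, -0.17753717,  0.13154506]), 'ee_rot': array([-4.44229095e-05,  5.70054604e-01,  8.21606590e-01,  5.98674321e-04]), 'contact_force': array([ 0.21709932, -0.77258999, -0.49752154]), 'moment': array([-0.00212853,  0.01918341, -0.00429642]), 'width': 0.059680420321139925}
```

View pics/b1.png

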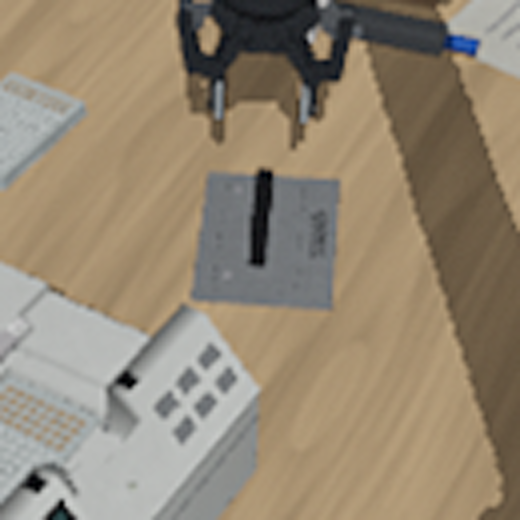

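The open fingers, at (217,130) and (300,130) in the crop, straddle the bar at (262,215) with the jaws across it. I go down and grip.

```bash
python3 -m crank '[[0,0,0.05,0,0,0],[0,0,0.09,0,0,0],[0,0,0.105,0,0,0],[0,0,0.1135,0,0,0],[0,0,0.1135,0,0,0]]' 0.7 60 && python3 -m crank '[[0,0,0,0,0,0],[0,0,0,0,0,0],[0,0,0,0,0,0],[0,0,0,0,0,0],[0,0,0,0,0,0]]' 0 60
python3 - <<'E'
from h import *
d=grab('side','g');t=grab('top','g')
s=manip.get_state();print(s['position'],s['contact_force'],s['width'],Rt().as_matrix().round(4).tolist())
E
```

```text
clock: 2.33
position: [0.4965, -0.1777, 0.0184]
ee_rot: [0.0, 0.57, 0.822, 0.001]
contact_force: [-0.1, 1.1, -0.5]
width: 0.0597
clock: 2.95
position: [0.4965, -0.178, 0.0194]
ee_rot: [0.001, 0.57, 0.822, 0.0]
contact_force: [-1.5, -0.7, 6.2]
width: 0.0127
[ 0.49647988 -0.17797891  0.01939244] [-2.02930514 -0.56798876  5.89539849] 0.012813582493322831 [[-0.3505, 0.9366, 0.0018], [0.9366, 0.3505, -0.0002], [-0.0008, 0.0016, -1.0]]
```

The width reads 12.7 mm, so the bar is held, with the TCP 19.4 mm above the underside. I compute the lift, then the carry to a hover over the chamber with a 33° tilt.

```bash
cat >> h.py <<'E'
SEAT=np.array([.5303,.1878,.09]);YAW=-6.2;G=np.array([-.052,-.0009,.0194])
def goal(xr,zr,th,y=0,seat=None,yaw=None):
    yaw=YAW if yaw is None else yaw; seat=SEAT if seat is None else seat
    C,R=tool(yaw,th); M,_=tool(yaw)
    return row(seat+M@np.array([xr,y,zr])+C@G,R)
E
python3 - <<'E'
from h import *
print(goal(.035,.08,33)); M,_=tool(YAW); print(tool(YAW,33)[0]@G)
E
python3 -m crank '[[0,0,-0.02,0,0,0],[0,0,-0.05,0,0,0],[0,0,-0.1,0,0,0],[0,0,-0.15,0,0,0],[0,0,-0.2,0,0,0],[0,0,-0.22,0,0,0]]' 0 60
```

```text
[0.3289, 0.1615, -0.1952, 32.5, 7.71, 25.96]
[-0.03294879  0.00267409  0.04459144]
clock: 3.8
position: [0.497, -0.1782, 0.2423]
ee_rot: [0.003, 0.57, 0.822, 0.001]
contact_force: [0.1, -0.5, -3.1]
width: 0.0131
```

```bash
python3 -c "
from h import *
print(goal(.035,.08,33))"
```

```text
[0.3295, 0.1607, 0.0272, 32.73, 7.86, 25.94]
```

```bash
python3 -m crank '[[0.03,0.015,0,3,0.7,2.4],[0.06,0.03,0,6,1.4,4.8],[0.09,0.045,0,9,2.1,7.1],[0.12,0.06,0,12,2.9,9.5],[0.15,0.075,0.005,15,3.6,12],[0.18,0.09,0.008,18,4.3,14.3],[0.21,0.105,0.012,21,5,16.6],[0.24,0.12,0.016,24,5.7,19],[0.27,0.135,0.02,27,6.4,21.4],[0.3,0.148,0.024,30,7.2,23.8],[0.3295,0.1607,0.0272,32.73,7.86,25.94],[0.3295,0.1607,0.0272,32.73,7.86,25.94],[0.3295,0.1607,0.0272,32.73,7.86,25.94]]' 0 60
python3 - <<'E'
from h import *
print(goal(.035,.08,33)); s=manip.get_state();print(s['qpos'],s['contact_force'])
d=grab('side','c');t=grab('top','c')
A=cv2.resize(t['frame'][130:250,190:340],(675,540),interpolation=cv2.INTER_CUBIC)
B=cv2.resize(d['frame'][100:310,200:390],(570,630),interpolation=cv2.INTER_CUBIC)
cv2.imwrite('pics/c3.png',A);cv2.imwrite('pics/c4.png',B[:600])
E
```

```text
clock: 5.42
position: [0.5323, 0.1862, 0.2139]
ee_rot: [-0.211, 0.714, 0.64, -0.19]
contact_force: [0.5, -0.3, -4.2]
width: 0.0131
[0.0004, -0.0005, -0.0005, 0.02, 0.06, -0.01]
[0.12974419 0.57903576 1.19518749 0.13628902 1.92711873 0.24876599] [ 0.51192207 -0.3304321  -4.16782162]
```

View pics/c4.png

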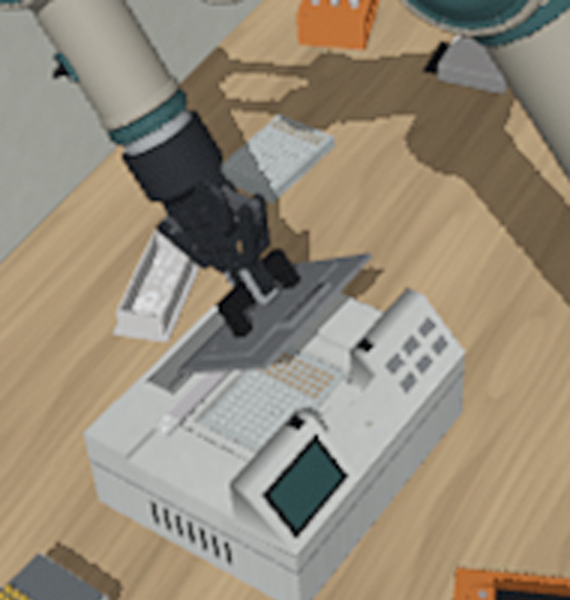

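View pics/c3.png

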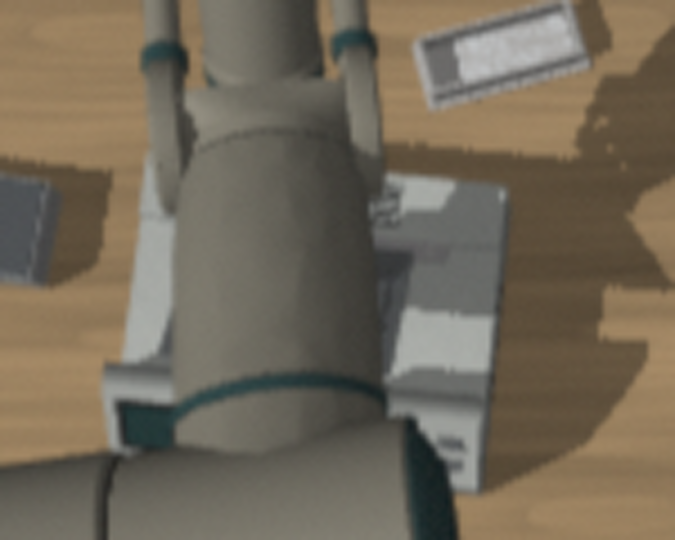

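The side view shows the cover tilted over the chamber with its rear edge, around (190,360) to (280,365), above the lip. The top view is mostly hidden by the arm. I measure the held cover against the machine in the side depth, and use the visible right strip in the top view.

```bash
python3 - <<'E'
from h import *
s=manip.get_state();C=Rt().as_matrix();C=np.stack([C[:,1],C[:,0],-C[:,2]],1)
O=s['position']-C@np.array([.006,-.0009,.0194])
M,_=tool(YAW)
for n in('side','top'):
    d=dict(np.load(f'pics/c_{n}.npz'));W=pts(d);q=(W-O)@C*1000
    h=d['frame'].astype(int);sat=h.max(2)-h.min(2)
    # panel top z=5, frame region
    m=(abs(q[...,2]-5)<6)&(abs(q[...,0])<75)&(abs(q[...,1])<100)
    for x in range(-50,56,10):
        k=m&(abs(q[...,0]-x)<5);y=q[k,1] if n=='side' else q[k][:,1]
        print(n,x,k.sum(),'y',np.round([y.min(),y.max()],1) if k.any() else'', 'z',np.round(np.median(q[k][:,2]),1) if k.any() else '')
    if n=='side':
      for y in range(-70,80,20):
        k=m&(abs(q[...,1]-y)<8);x=q[k][:,0]; print('  y',y,'x',x.min().round(1),x.max().round(1))
    # machine in seat frame, this image
    l=(W-SEAT)@M*1000
    for name,kk in (('back edge x',(abs(l[...,2]-15)<5)&(abs(l[...,1])<130)&(l[...,0]>60)&(l[...,0]<130)),):
        pass
    # cheek: step between shoulder (8) and chamber at x 0..30
    for x in (-40,-30,50):
        k=(abs(l[...,0]-x)<6)&(abs(l[...,1])<160)&(abs(l[...,2])<25)
        L=l[k];L=L[np.argsort(L[:,1])]
        if len(L): 
            hi=L[L[:,2]>5];print('   mx',x,'shoulder inner',hi[hi[:,1]<0][:,1].max().round(1) if (hi[:,1]<0).any() else '',hi[hi[:,1]>0][:,1].min().round(1) if (hi[:,1]>0).any() else '','outer',L[0,1].round(1),L[-1,1].round(1))
E
```

```text
side -50 137 y [-77.4  82.6] z 4.8
side -40 80 y [-81.4  80.8] z 4.9
side -30 89 y [-81.2  81.7] z 5.2
side -20 91 y [-78.1  81. ] z 7.2
side -10 80 y [-80.   81.6] z 7.3
side 0 81 y [-78.1  80.5] z 7.5
side 10 69 y [-80.3  81.2] z 7.3
side 20 57 y [-81.9  81.5] z 6.7
side 30 41 y [-71.4  81.4] z 7.2
side 40 41 y [-80.2  82. ] z 6.2
side 50 23 y [-79.3  80.5] z 4.5
  y -70 x -59.5 40.4
  y -50 x -57.1 40.7
  y -30 x -60.9 22.6
  y -10 x -58.8 42.1
  y 10 x -61.0 59.7
  y 30 x -60.1 57.9
  y 50 x -59.4 57.5
  y 70 x -58.8 57.2
   mx -40 shoulder inner  93.7 outer -69.3 142.0
   mx -30 shoulder inner -80.3 83.2 outer -141.1 141.8
   mx 50 shoulder inner  10.4 outer -14.2 141.7
top -50 12 y [-79.6  79.5] z 6.9
top -40 11 y [-81.   78.9] z 7.4
top -30 10 y [-79.8  78.7] z 6.4
top -20 8 y [-80.6 -71.8] z 6.5
top -10 13 y [-80.2 -66.8] z 6.5
top 0 11 y [-80.5 -66.1] z 7.0
top 10 16 y [-80.3 -63.4] z 7.7
top 20 14 y [-81.1 -62.3] z 7.6
top 30 14 y [-80.2 -60.6] z 7.5
top 40 13 y [-79.5 -59.3] z 7.7
top 50 19 y [-80.8 -53.8] z 7.3
   mx -40 shoulder inner -67.6 113.3 outer -139.8 141.6
   mx -30 shoulder inner -84.0 112.6 outer -139.9 138.2
   mx 50 shoulder inner -45.1 113.5 outer -140.4 138.2
```

In both views the held cover agrees with the prediction and the machine frame to within about 1 mm, so I set out for the hook.

```bash
python3 -c "
from h import *
for a in ((.038,.03,33),(.039,.010,33),(.043,.003,33)): print(goal(*a))"
```

```text
[0.0008, 0.0296, 0.0405, 0.06, -0.0, -0.04]
[0.0008, 0.0414, 0.0567, 0.06, -0.0, -0.04]
[0.0008, 0.0485, 0.0604, 0.06, -0.0, -0.04]
```

```bash
python3 -m crank '[[0.0008,0.01,0.0135,0,0,0],[0.0008,0.02,0.027,0,0,0],[0.0008,0.0296,0.0405,0,0,0],[0.0008,0.034,0.046,0,0,0],[0.0008,0.0385,0.052,0,0,0],[0.0008,0.0414,0.0567,0,0,0],[0.0008,0.0414,0.0567,0,0,0]]' 0 60
python3 -c "
from h import *
for a in ((.043,.0025,33),(.046,.0012,33),(.0497,.001,33)): print(goal(*a))"
```

```text
clock: 6.4
position: [0.5361, 0.1863, 0.1444]
ee_rot: [-0.211, 0.714, 0.64, -0.19]
contact_force: [0.8, 0.2, -4.0]
width: 0.0128
[-0.0, 0.0074, 0.0039, 0.04, 0.0, -0.04]
[-0.0, 0.0106, 0.0034, 0.04, 0.0, -0.04]
[-0.0, 0.0138, 0.0015, 0.04, 0.0, -0.04]
```

```bash
python3 -m crank '[[0,0.004,0.002,0,0,0],[0,0.0074,0.0039,0,0,0],[0,0.009,0.0038,0,0,0],[0,0.0106,0.0034,0,0,0],[0,0.0106,0.0034,0,0,0]]' 0 60
python3 -c "
from h import *
for a in ((.0465,.0012,33),(.05,.001,32),(.051,.001,31)): print(goal(*a))"
```

```text
clock: 7.02
position: [0.5433, 0.1855, 0.1358]
ee_rot: [-0.211, 0.714, 0.64, -0.19]
contact_force: [-0.4, 0.2, -4.4]
width: 0.013
[-0.0, 0.0003, -0.0002, 0.05, 0.0, -0.04]
[-0.0, 0.003, -0.001, -0.95, 0.0, -0.04]
[-0.0, 0.0035, -0.0006, -1.95, 0.0, -0.04]
```

```bash
python3 -m crank '[[0,0.0015,-0.0005,-0.5,0,0],[0,0.003,-0.001,-0.95,0,0],[0,0.0035,-0.0006,-1.95,0,0],[0,0.0035,-0.0006,-1.95,0,0]]' 0 60
python3 - <<'E'
from h import *
for a in ((.052,.001,29),(.0535,.001,25),(.055,.001,21)): print(goal(*a))
d=grab('side','e');cv2.imwrite('pics/e1.png',cv2.resize(d['frame'][160:290,210:380],(680,520),interpolation=cv2.INTER_CUBIC))
E
```

```text
clock: 7.52
position: [0.546, 0.1852, 0.1343]
ee_rot: [-0.199, 0.717, 0.643, -0.179]
contact_force: [-1.1, -0.6, -6.5]
width: 0.0127
[0.0, 0.0006, 0.0009, -2.01, 0.02, -0.04]
[0.0, 0.0008, 0.0038, -6.01, 0.02, -0.04]
[0.0, 0.0012, 0.0068, -10.01, 0.03, -0.04]
```

View pics/e1.png

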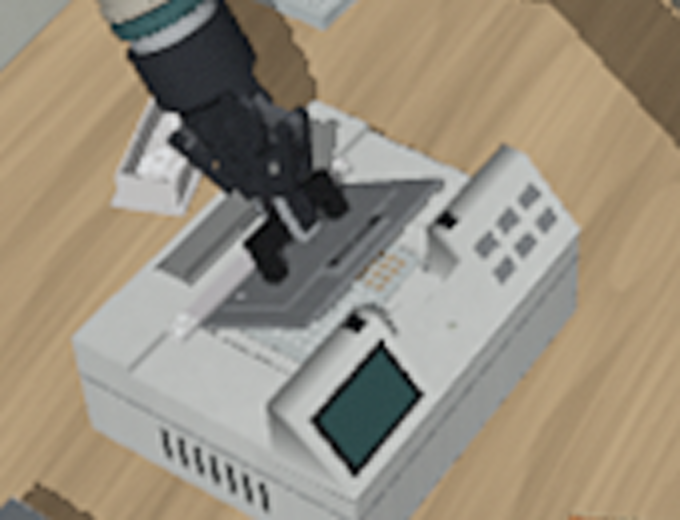

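The rear edge is now at and under the lip: the panel's rear-left corner is at (205,325) and the lip end at (180,325), with light contact. I keep lowering the front while pushing it home.

```bash
python3 -m crank '[[0,0.0003,0.0012,-1,0,0],[0,0.0006,0.0018,-2.5,0,0],[0,0.0007,0.003,-4,0,0],[0,0.0008,0.0043,-6,0,0],[0,0.0009,0.0055,-8,0,0],[0,0.0012,0.0073,-10,0,0],[0,0.0012,0.0073,-10,0,0]]' 0 60
python3 - <<'E'
from h import *
for a in ((.056,.0005,18),(.057,.0005,14),(.0575,.0005,11),(.058,.0005,9)): print(goal(*a))
E
```

```text
clock: 8.45
position: [0.5422, 0.1856, 0.128]
ee_rot: [-0.136, 0.732, 0.657, -0.122]
contact_force: [-0.5, -0.5, -4.7]
width: 0.013
[-0.0, 0.0015, 0.0027, -3.04, 0.03, -0.01]
[-0.0, 0.0014, 0.006, -7.04, 0.03, -0.01]
[-0.0, 0.0013, 0.0087, -10.04, 0.03, -0.01]
[-0.0, 0.0014, 0.0104, -12.04, 0.03, -0.01]
```

```bash
python3 -m crank '[[0,0.0008,0.0014,-1.5,0,0],[0,0.0015,0.0027,-3,0,0],[0,0.0015,0.0043,-5,0,0],[0,0.0014,0.006,-7,0,0],[0,0.0014,0.0074,-8.5,0,0],[0,0.0013,0.0087,-10,0,0],[0,0.0013,0.0087,-10,0,0]]' 0 60
python3 - <<'E'
from h import *
for a in ((.058,.0005,9),(.058,.0005,8),(.058,.0005,7),(.058,.0003,6)): print(goal(*a))
E
```

```text
clock: 9.32
position: [0.5397, 0.1859, 0.1196]
ee_rot: [-0.071, 0.741, 0.665, -0.064]
contact_force: [-0.4, 0.2, -3.2]
width: 0.0131
[-0.0, 0.0005, 0.0018, -2.04, 0.03, 0.01]
[-0.0, 0.0002, 0.0027, -3.04, 0.03, 0.01]
[-0.0, -0.0001, 0.0036, -4.04, 0.03, 0.01]
[-0.0, -0.0004, 0.0048, -5.04, 0.03, 0.01]
```

```bash
python3 -m crank '[[0,0.0005,0.001,-1,0,0],[0,0.0005,0.0018,-2,0,0],[0,0.0002,0.0027,-3,0,0],[0,0,0.0036,-4,0,0],[0,0,0.0036,-4,0,0]]' 0 60
python3 - <<'E'
from h import *
for a in ((.058,.0005,6),(.058,.0003,5)): print(goal(*a))
d=grab('side','f');cv2.imwrite('pics/f1.png',cv2.resize(d['frame'][160:290,210:380],(680,520),interpolation=cv2.INTER_CUBIC))
E
```

```text
clock: 9.95
position: [0.5391, 0.186, 0.1163]
ee_rot: [-0.045, 0.743, 0.667, -0.041]
contact_force: [0.3, -0.8, -4.6]
width: 0.0129
[-0.0001, -0.0004, 0.0012, -0.98, 0.03, 0.02]
[-0.0001, -0.0007, 0.0023, -1.98, 0.03, 0.02]
```

View pics/f1.png

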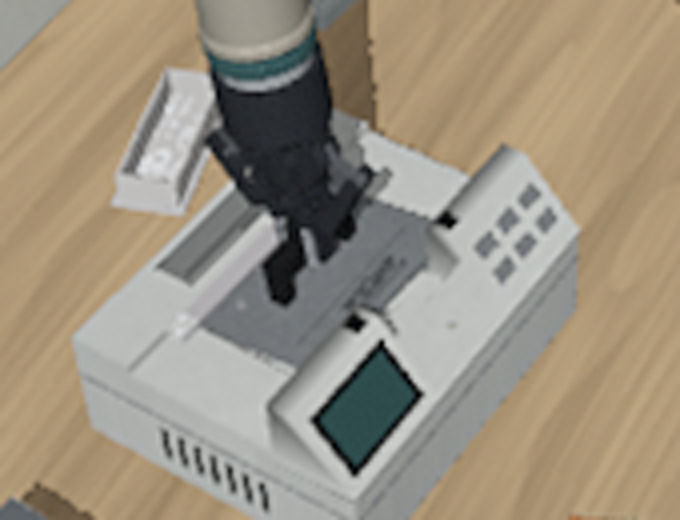

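The cover lies in the chamber at about 7° tilt, its rear under the lip. The thumb bar is at (380,280). I lower it until it rests on the noses.

```bash
python3 -m crank '[[0,-0.0002,0.0006,-0.5,0,0],[0,-0.0004,0.0012,-1,0,0],[0,-0.0004,0.0012,-1,0,0]]' 0 60; python3 -m crank '[[0,-0.0002,0.0006,-0.5,0,0],[0,-0.0003,0.0012,-1,0,0],[0,-0.0003,0.0012,-1,0,0]]' 0 60
python3 - <<'E'
from h import *
for a in ((.058,.0003,4),(.058,.0003,5)): print(goal(*a))
E
```

```text
clock: 10.38
position: [0.5392, 0.1861, 0.1158]
ee_rot: [-0.038, 0.743, 0.667, -0.034]
contact_force: [1.9, -0.6, 0.9]
width: 0.013
clock: 10.75
position: [0.5391, 0.1861, 0.1152]
ee_rot: [-0.031, 0.744, 0.667, -0.028]
contact_force: [2.1, -0.1, 4.7]
width: 0.0128
[-0.0002, -0.0012, 0.0021, -0.82, -0.01, 0.02]
[-0.0002, -0.0009, 0.0012, 0.18, -0.0, 0.02]
```

The force went from −4 to +4.7 N, so the front rests on both noses. I release and back off along the tool axis.

```bash
python3 -m crank '[[0,0,0,0,0,0],[0,0,0,0,0,0],[0,0,0,0,0,0],[0,0,-0.002,0,0,0]]' 0.5 60; python3 -m crank '[[0,0,-0.015,0,0,0],[0,0,-0.04,0,0,0],[0,0,-0.08,0,0,0],[0,0,-0.11,0,0,0],[0,0,-0.11,0,0,0]]' 0.5
python3 - <<'E'
from h import *
d=grab('side','i');W=pts(d);M,_=tool(YAW);l=(W-SEAT)@M*1000
for x in range(-50,56,10):
    k=(abs(l[...,0]-x)<5)&(abs(abs(l[...,1])-73)<5)&(abs(l[...,2])<40);print(x,k.sum(),np.round(np.median(l[k][:,2]),1))
M,R=tool(YAW)
P=SEAT+M@np.array([-.043,0,.06]);print('press hover',row(P,R*Ro.from_euler('z',90,degrees=True)),row(P,R*Ro.from_euler('z',-90,degrees=True)), row(P,R),manip.get_state()['qpos'])
cv2.imwrite('pics/i1.png',cv2.resize(d['frame'][160:290,210:380],(680,520),interpolation=cv2.INTER_CUBIC))
E
```

```text
clock: 11.25
position: [0.5389, 0.1861, 0.1169]
ee_rot: [-0.032, 0.743, 0.667, -0.028]
contact_force: [0.2, 0.1, -0.1]
width: 0.0427
clock: 11.88
position: [0.5502, 0.1855, 0.2302]
ee_rot: [-0.03, 0.744, 0.668, -0.025]
contact_force: [-0.4, 0.3, -0.1]
width: 0.0427
-50 0 nan
-40 4 15.0
-30 19 14.9
-20 25 13.8
-10 19 12.3
0 21 11.1
10 17 11.2
20 16 8.7
30 15 8.8
40 15 8.7
50 27 13.7
press hover [0.0005, -0.0552, 0.083, -3.72, 3.64, 89.97] [0.0005, -0.0552, 0.083, -3.64, -3.72, -89.92] [0.0005, -0.0552, 0.083, -4.69, -0.05, 0.02] [0.18965637 0.32547717 1.44304511 0.02497147 1.4511126  0.29350839]
  return _methods._mean(a, axis=axis, dtype=dtype,
  ret = ret.dtype.type(ret / rcount)
```

View pics/i1.png

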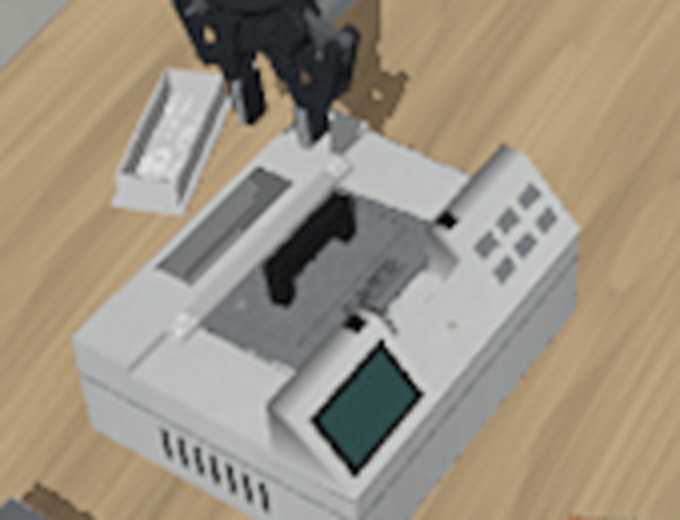

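The cover rests tilted by about 4.5° on the noses, its rear under the lip. The thumb bar is at (375,285) and the gripper is clear. Next I shut the fingers, turn 90° and go above the thumb bar.

```bash
python3 -m crank '[[0,-0.02,0.01,-0.7,-0.8,-18],[0,-0.04,0.02,-1.5,-1.5,-36],[0,-0.0545,0.03,-2.2,-2.2,-54],[0,-0.0545,0.04,-3,-3,-72],[0,-0.0545,0.06,-3.64,-3.72,-90],[0,-0.0545,0.075,-3.64,-3.72,-90],[0,-0.0545,0.083,-3.64,-3.72,-90],[0,-0.0545,0.083,-3.64,-3.72,-90],[0,-0.0545,0.083,-3.64,-3.72,-90],[0,-0.0545,0.083,-3.64,-3.72,-90]]' 0 60
python3 - <<'E'
from h import *
M,R=tool(YAW);R=R*Ro.from_euler('z',-90,degrees=True)
for z in(.03,.021,.011):print(row(SEAT+M@np.array([-.0425,0,z]),R))
print(manip.get_state()['width'],manip.get_state()['contact_force'])
d=grab('side','j');cv2.imwrite('pics/j1.png',cv2.resize(d['frame'][160:290,210:380],(680,520),interpolation=cv2.INTER_CUBIC))
E
```

```text
clock: 13.18
position: [0.487, 0.1916, 0.1489]
ee_rot: [-0.001, 0.054, 0.999, -0.0]
contact_force: [0.6, 0.1, 0.5]
width: 0.0003
[-0.001, 0.0009, 0.0289, -0.05, -0.15, 0.02]
[-0.001, 0.0009, 0.0379, -0.05, -0.15, 0.02]
[-0.001, 0.0009, 0.0479, -0.05, -0.15, 0.02]
0.0002536062387239084 [0.58933619 0.05760912 0.4913369 ]
```

View pics/j1.png

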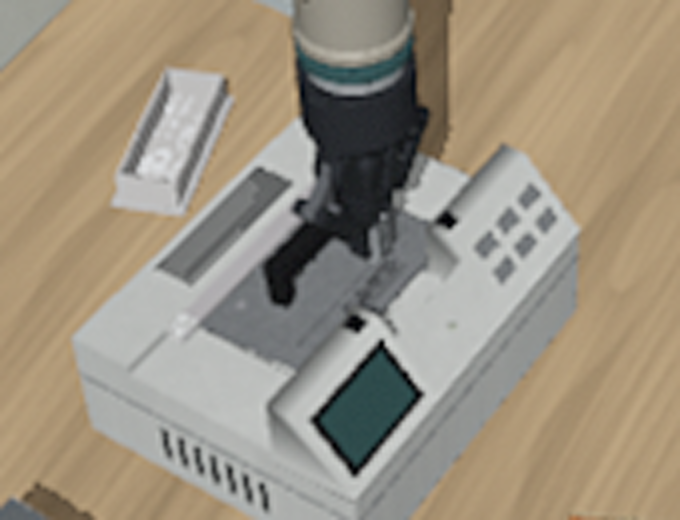

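The shut fingers are above the thumb bar, with the tip at about (380,250). I descend to light contact.

```bash
python3 -m crank '[[-0.001,0.0009,0.012,0,0,0],[-0.001,0.0009,0.024,0,0,0],[-0.001,0.0009,0.033,0,0,0],[-0.001,0.0009,0.036,0,0,0],[-0.001,0.0009,0.038,0,0,0],[-0.001,0.0009,0.039,0,0,0]]' 0 60; python3 -m crank '[[0,0,0.0006,0,0,0],[0,0,0.0012,0,0,0],[0,0,0.0018,0,0,0],[0,0,0.0018,0,0,0]]' 0 60;  python3 -m crank '[[0,0,0.0006,0,0,0],[0,0,0.0012,0,0,0],[0,0,0.0018,0,0,0],[0,0,0.0018,0,0,0]]' 0 60
```

```text
clock: 13.98
position: [0.4874, 0.1923, 0.1111]
ee_rot: [-0.002, 0.054, 0.999, -0.0]
contact_force: [-5.1, -1.0, 9.7]
width: 0.0002
clock: 14.48
position: [0.4873, 0.1923, 0.1105]
ee_rot: [-0.002, 0.054, 0.999, -0.0]
contact_force: [-3.9, -0.6, 8.9]
width: -0.0001
clock: 14.98
position: [0.4872, 0.1924, 0.1099]
ee_rot: [-0.001, 0.054, 0.999, -0.0]
contact_force: [-3.6, -0.3, 8.7]
width: -0.0004
```

```bash
python3 -m crank '[[0,0,0.0007,0,0,0],[0,0,0.0014,0,0,0],[0,0,0.002,0,0,0],[0,0,0.0026,0,0,0],[0,0,0.0026,0,0,0]]' 0 60; python3 -m crank '[[0,0,0.0007,0,0,0],[0,0,0.0014,0,0,0],[0,0,0.002,0,0,0],[0,0,0.0026,0,0,0],[0,0,0.0026,0,0,0]]' 0 60;python3 -m crank '[[0,0,0.0007,0,0,0],[0,0,0.0014,0,0,0],[0,0,0.002,0,0,0],[0,0,0.0026,0,0,0],[0,0,0.0026,0,0,0]]' 0 60
```

```text
clock: 15.6
position: [0.4875, 0.1924, 0.1074]
ee_rot: [-0.001, 0.054, 0.999, -0.0]
contact_force: [-0.3, 0.2, 2.5]
width: 0.0004
clock: 16.23
position: [0.4873, 0.1925, 0.1047]
ee_rot: [-0.001, 0.054, 0.999, -0.0]
contact_force: [-1.1, -0.4, 2.0]
width: -0.0
clock: 16.85
position: [0.4876, 0.1924, 0.1018]
ee_rot: [-0.001, 0.054, 0.999, -0.0]
contact_force: [-0.5, -0.2, -0.4]
width: -0.0002
```

The force dropped, so the catches probably gave way. I press lightly to bottom and check.

```bash
python3 -m crank '[[0,0,0.0008,0,0,0],[0,0,0.0015,0,0,0],[0,0,0.0022,0,0,0],[0,0,0.003,0,0,0],[0,0,0.003,0,0,0]]' 0 60; python3 - <<'E'
from h import *
d=grab('side','k');W=pts(d);M,_=tool(YAW);l=(W-SEAT)@M*1000
for x in range(-50,56,10):
    k=(abs(l[...,0]-x)<5)&(abs(abs(l[...,1])-73)<5)&(abs(l[...,2])<40);print(x,k.sum(),np.round(np.median(l[k][:,2]),1) if k.any() else '')
E
```

```text
clock: 17.48
position: [0.4879, 0.1924, 0.101]
ee_rot: [-0.0, 0.054, 0.999, -0.0]
contact_force: [-3.5, -1.0, 14.0]
width: -0.0005
-50 0 
-40 2 4.8
-30 17 5.5
-20 12 5.9
-10 12 4.0
0 10 5.2
10 11 4.0
20 10 4.0
30 9 5.2
40 9 5.5
50 15 12.9
```

It bottoms at TCP 11.0 mm above the ledge with 14 N, and the panel top measures about 5 mm flat. I withdraw and look at both views.

```bash
python3 -m crank '[[0,0,-0.01,0,0,0],[0,0,-0.04,0,0,0],[0,0,-0.08,0,0,0],[0,0,-0.12,0,0,0],[0,0.05,-0.14,0,0,0],[0,0.11,-0.15,0,0,0],[0,0.17,-0.15,0,0,0],[0,0.22,-0.15,0,0,0],[0,0.26,-0.15,0,0,0],[0,0.3,-0.15,0,0,0],[0,0.3,-0.15,0,0,0],[0,0.3,-0.15,0,0,0]]' 0 60; python3 - <<'E'
from h import *
M,_=tool(YAW);out=[]
for n,(v0,v1,u0,u1) in(('top',(145,250,200,320)),('side',(170,275,240,360))):
    d=grab(n,'m');W=pts(d);l=(W-SEAT)@M*1000
    print(n,[(x,np.round(np.median(l[k][:,2]),1)) for x in range(-50,46,10) if (k:=(abs(l[...,0]-x)<5)&(abs(abs(l[...,1])-73)<5)&(abs(l[...,2])<40)).any()])
    k=(abs(l[...,2]-44)<8)&(abs(l[...,0]-6)<25)&(abs(l[...,1])<60);q=l[k];print(' handle',cv2.minAreaRect(q[:,:2].astype(np.float32)),q[:,:2].mean(0),np.median(q[:,2]))
    a=dict(np.load(f'pics/a_{n}.npz'));out.append(cv2.resize(d['frame'][v0:v1,u0:u1],None,fx=3.3,fy=5 if 0 else 3.3,interpolation=cv2.INTER_CUBIC))
cv2.imwrite('pics/m1.png',np.hstack(out));print(manip.get_state()['contact_force'])
E
```

```text
clock: 19.02
position: [0.5202, 0.4902, 0.2505]
ee_rot: [-0.0, 0.054, 0.999, -0.001]
contact_force: [0.4, 0.4, -0.2]
width: -0.0001
top [(-50, np.float64(7.1)), (-40, np.float64(5.7)), (-30, np.float64(6.5)), (-20, np.float64(8.5)), (-10, np.float64(5.8)), (0, np.float64(6.7)), (10, np.float64(6.5)), (20, np.float64(6.4)), (30, np.float64(6.1)), (40, np.float64(6.5))]
 handle ((9.216068267822266, -1.3631439208984375), (82.16472625732422, 15.345401763916016), 89.50435638427734) [ 8.60576168 -1.80301825] 45.1440377209191
side [(-40, np.float64(6.1)), (-30, np.float64(7.0)), (-20, np.float64(4.9)), (-10, np.float64(4.0)), (0, np.float64(5.9)), (10, np.float64(4.9)), (20, np.float64(6.0)), (30, np.float64(5.3)), (40, np.float64(3.8))]
 handle ((6.48784065246582, 0.9711380004882812), (85.9112548828125, 17.430171966552734), 88.72372436523438) [5.96163429 2.39180602] 43.16364540719405
[-0.22171151 -0.34479041  0.71568275]
```

View pics/m1.png

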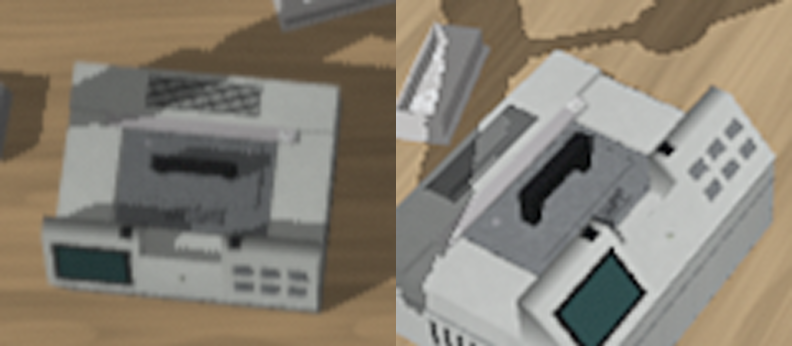

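```bash
python3 - <<'E'
from h import *
M,_=tool(YAW)
for n in('top','side'):
    d=dict(np.load(f'pics/m_{n}.npz'));l=(pts(d)-SEAT)@M*1000
    X,Y,Z=l[...,0],l[...,1],l[...,2]
    k=(abs(Y)>68)&(abs(Y)<78)&(X>-50)&(X<38)&(abs(Z-5)<8)
    c=np.linalg.lstsq(np.c_[X[k],Y[k],np.ones(k.sum())],Z[k],rcond=None)[0];print(n,'slope x,y (rad), z0',c.round(4),k.sum())
    a=dict(np.load(f'pics/a_{n}.npz'));Wa=pts(a);Wd=pts(d)
    for nm,u in(('L',1),('R',-1)):
        s=(Y*u>66)&(Y*u<79)&(X>-50)&(X<-25)&(abs(Z-5)<8);print('  front',nm,np.median(Z[s]).round(1),s.sum())
E
```

```text
top slope x,y (rad), z0 [2.6000e-03 1.5000e-03 6.6031e+00] 145
  front L 6.5 29
  front R 5.7 27
side slope x,y (rad), z0 [-6.4000e-03  1.1000e-03  5.3734e+00] 124
  front L 7.9 9
  front R 5.3 15
```

The cover is flat in both views (slopes within 0.007 rad, mean height as expected) and level left to right. The robot is clear, so I hand in.

```bash
python3 -c "
from rig import job,manip
print(job.sign_off(), manip.get_state()['clock'])"
```

```text
the job is handed in; nothing more can be done
the job is handed in; nothing more can be done
```

The cover is back on the incubator and the job is handed in. The clock read about 19 s of the 58 s allowed.

I gripped the grey cover by its bar and carried it over tilted 33°. I hooked its rear edge under the lip and lowered the front onto the catch noses, then let go. I pressed the thumb bar with shut fingers: about 9 N pushed the catches back, and it bottomed with 14 N at the expected height, 11 mm above the ledge.

**Last checks:**
- **Cover lies flat:** both views give slopes under 0.007 rad and the panel top within about 1.6 mm of its 5 mm, after I let go.
- **Position:** the two views put the handle between 1.4 mm right and 1 mm left of the middle, and between 0.5 and 3 mm behind its nominal spot.
- **Robot:** it touches nothing; the residual force was under 1 N.
- **Forces:** the highest reading at the end of any move was 14 N.

**Not fully settled:**
- **Catches:** I couldn't see their noses directly. That both snapped is inferred from the force drop, the bottoming height and the cover staying flat.
- **One reading disagreed:** the side view put the front left corner at 7.9 mm from only 9 pixels, while the top view gave 6.5 mm there. I took this as noise.
- **Bench items:** I did not measure the other things again at the end. The arm never went near them at their height, and none looked moved in the pictures.

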